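# Desk tools back into their fitted organiser inserts

### The job

Put the stapler, the tape dispenser, the rubber stamp and the glue stick away in the desk organiser: each stands in the foam insert whose recess is cut to its size and shape, lowered fully onto the recess floor and let go. The inserts are in a different order every day, so match each recess to its tool.

Things in the scene. Friction and masses are not known exactly. Their poses are not given: they have to be found in the camera images.
- stapler: Stapler, teal arm over a black base, closed, standing on its base. Base 36 wide (x) by 138 long (y), 40 high; the arm on top is 24 wide from 23 to 40 mm above the underside and is fixed (it does not open). Loose, about 0.24 kg. Origin: centre of its underside; z up, y along its length. Either way round will do.
- tape_dispenser: Black tape dispenser with a pale roll of tape at one end, 28 wide (x), 125 long (y), 66 high at the roll. Two solid cheeks, 28 mm over their outsides, flank the roll end (y = +13 to +60 mm) up to 40 mm above the underside: grip these, across x (the roll above them gives no grip). Loose, about 0.3 kg. Origin: centre of its underside; z up, y along it towards the roll. Either way round will do.
- rubber_stamp: Rubber stamp with a turned brown wooden handle, standing on its rectangular foot. Foot 22 (x) by 38 (y) mm and 13 high; a waist of about 24 mm diameter from 14 to 35 mm, a round knob 33 mm in diameter from 35 to 72 mm above the underside (total height 72). Loose, about 0.04 kg. Origin: centre of its underside; z up, y along the foot's long side.
- glue_stick: Glue stick standing upright, red barrel with white cap, a plain cylinder 26 mm in diameter and 90 high. Loose, about 0.035 kg. Origin: centre of its underside; z up; its yaw means nothing.
- insert_long_wide: Dark foam insert in a bay of the low wooden organiser (walls 22 mm above the desk), fixed, 170 (x) by 80 (y) by 18 high, with the larger of the two long recesses, for the stapler: 154 (x) by 52 (y), 14 deep, finger scoops at mid-length, pale floor. Origin: centre of its underside, 6 mm above the desk; recess centred there, its floor 4 mm and rim 18 mm above the origin; z up, x along the length.
- insert_long_narrow: Dark foam insert, fixed, size, origin, axes, floor and rim heights as insert_long_wide; the inserts lie side by side along y, 84 mm apart. It has the smaller of the two long recesses, for the tape dispenser: 134 (x) by 44 (y) mm, 14 deep (too short for the stapler), with finger scoops at mid-length.
- insert_rectangle: Dark foam insert, fixed, size, origin, axes, floor and rim heights as insert_long_wide, with one small rectangular recess in its middle for the foot of the rubber stamp: 40 (x) by 56 (y) mm, 14 deep, the long side across the insert.
- insert_round: Dark foam insert, fixed, size, origin, axes, floor and rim heights as insert_long_wide, with one round hole in its middle for the glue stick: 40 mm in diameter, 14 deep.
Not all that is in view belongs to the job. What is shaped like the stapler but pink is not meant.

How it is judged:
At the end, for the whole second after the job is handed in: Each tool at rest, upright within 0.08 rad, within 12 to 14 mm of the centre of its own insert and with its underside less than 4 mm above the recess floor; stapler and tape dispenser within 0.2 rad of their insert's long axis (horizontal distance between stapler and insert_long_wide below 0.013 m and z of stapler in the frame of insert_long_wide below 0.008 m and angle between the y axis of stapler and the x axis of insert_long_wide, either way round below 0.2 rad and angle between each of stapler, tape_dispenser, rubber_stamp, glue_stick's own z axis and vertical below 0.08 rad and horizontal distance between tape_dispenser and insert_long_narrow below 0.013 m and z of tape_dispenser in the frame of insert_long_narrow below 0.008 m and angle between the y axis of tape_dispenser and the x axis of insert_long_narrow, either way round below 0.2 rad and horizontal distance between rubber_stamp and insert_rectangle below 0.014 m and z of rubber_stamp in the frame of insert_rectangle below 0.008 m and horizontal distance between glue_stick and insert_round below 0.012 m and z of glue_stick in the frame of insert_round below 0.008 m and linear speed of each of stapler, tape_dispenser, rubber_stamp, glue_stick below 0.02 m/s); the robot touches nothing.
It also fails if it takes over 112 s, if anything falls off the work surface, if the arm or the gripper's body presses on something with over 40 N, if the wrist force passes 120 N, or if a joint passes its speed limit or range.

### The arm

A 6-joint arm with a two-finger parallel gripper is mounted at the origin on a cart in front of the work surface, level with it; the furniture and walls round the work are solid. World frame = base frame: x ahead of the robot, y to its left, z up, the work surface at z = 0. Lengths are in m, angles in rad, forces in N, time in s.
With the tool pointing down it reaches from about 0.325 to 0.775 m from the base axis. Payload 5.5 kg.
Tool frame: the origin (TCP) lies midway between the tips of the shut fingers; the grasp point (between the pads) lies 19 mm behind it; z points along the fingers, y is the line along which they close (so a half turn about z gives the same grasp; the last joint's range is limited). The gripper opens to 85 mm and grips with 20 to 120 N. Pads are 22 mm wide; open, the fingers measure 114 mm over their backs; the gripper's body (76 mm by 85 mm) begins 54 mm behind the grasp point. The pads swing forward as they close: fully open they stand 13 mm farther back than shut.
Start: joints at [-1.21, 0.091, 1.231, -0, 1.82, -0.057], TCP at [0.243, -0.548, 0.231] pointing down, gripper open.
Joint ranges: [-2.87, 2.87], [-0.86, 2.18], [0.17, 2.46], [-1.51, 4.65], [0.06, 2.69], [-2.65, 2.65]. Speed limits (rad/s): [2.57, 2.57, 3.01, 3.14, 3.14, 3.14].

### API

Orientations are given as a rotation vector (axis times angle).
In Python, from station import get_obs, capture, finish_job gives the robot as it stands.
- The arm moves only by the tool step_arm, never from a script. Its argument "series" is text: rows parted by semicolons, each of 7 numbers parted by spaces: the shift along the world's x, y, z normalised to -1 to 1, where 1 is 75 mm, then the turn, a rotation vector about the world's x, y, z normalised to -1 to 1, where 1 is 8 degrees, then the opening, from 0 (shut) to 1 (fully open). A call has 1 to 20 rows; each row shifts and turns the commanded pose from where the row before left it; what a row does not reach is not made up. A row lasts 1/8 s, in which the tool goes at most 62.5 mm and 10.7 degrees, less where a joint would pass 70% of its speed; a pose out of reach is approached as far as the arm can. A call with a number of a shift or a turn outside -1 to 1 is refused whole. A call with a gripper value outside its range is refused whole. The fingers move at their own pace and stop on an object; the grip force is fixed at half the most. Time passes only in rows, so rows that do not move let the fingers close. It gives the time, the measured TCP pose, the force, the opening and the grip force at its end, in the units of the state.
- get_obs(): the state, without advancing time (a new reading comes with each control period).
- capture(name): name is "scene" or "top"; returns a dict with "img" (420x560x3 uint8, red, green, blue), "intrinsics" (3x3 intrinsics, pixels), "k1" (the pictures are not rectified: a ray, as slopes to the right and down, at radius r is drawn at 1 + k1 r^2 times it, then the intrinsics apply), "R" (3x3) and "t" (3): a world point X has camera coordinates R X + t. Camera axes: x right, y down, z forward; pixel columns grow to the right and rows downward; lengths in m; the calibration is good to about 2 mm. A picture is of the moment at which its call begins. There is no depth.
- finish_job(): hands the job in; it is judged then, once.
The state is a dict: "time_s": time; "joint_pos": joint angles; "dq": joint speeds; "joint_efforts": joint torques, N m; "tcp_pos": TCP position; "eef_rot": TCP orientation; "contact_force": force on the tool from outside, world axes, zero at the start; "ft_torque": the same for the moment, N m; "gripper_width": finger opening in m; "finger_force": force on a finger pad.
Only numpy, scipy, OpenCV 4.12 (cv2) and the standard library are available. Lean on these libraries where they do the work, as an engineer would, in place of code of your own. Each camera call takes 0.05 s, during which the arm holds its last target. There are 200 camera calls.

## Working session

There is one attempt and no reset: what is moved stays moved. The work goes in short steps, Python scripts to look and compute and a tool call to move; the robot and the scene stay as the last step left them, time stands still between calls to the robot, and variables do not carry over. Pictures are saved under pics/ and viewed, at most 16 in all, crops included, and the job is handed in when it is done.

Besides the shell and the picture viewer there is one more tool, called after "Request:" as name(argument=value, ...) on one line, values as JSON. step_arm: Moves the arm, as the interface text tells. Scaled input: -1 to 1 covers 75 mm each way for a shift and 8 degrees each way for a turn. Its arguments: {"type":"object","properties":{"series":{"type":"string"}},"required":["series"]}

```bash
ls; mkdir -p pics; cat > h.py <<'E'
import numpy as np, cv2, pickle
def load(n): return pickle.load(open(n+'.pkl','rb'))
def ray(c,u,v):
    K=np.array(c['intrinsics']);d=np.array([c['k1'],0,0,0,0.])
    # drawn = (1+k1 r^2)*slope : standard radial model
    p=cv2.undistortPointsIter(np.array([[[u,v]]],float),K,d,None,None,(3,50,1e-9))[0,0]
    R=np.array(c['R']);t=np.array(c['t']); return -R.T@t, R.T@np.array([p[0],p[1],1])
def onz(c,u,v,z):
    o,d=ray(c,u,v); return (o+d*(z-o[2])/d[2])
def proj(c,X):
    return cv2.projectPoints(np.array(X,float).reshape(-1,1,3),cv2.Rodrigues(np.array(c['R'],float))[0],np.array(c['t'],float),np.array(c['intrinsics'],float),np.array([c['k1'],0,0,0,0.]))[0][:,0]
def tri(c1,p1,c2,p2):
    o1,d1=ray(c1,*p1);o2,d2=ray(c2,*p2)
    s=np.linalg.lstsq(np.c_[d1,-d2],o2-o1,rcond=None)[0]
    a=o1+d1*s[0];b=o2+d2*s[1]; return (a+b)/2,np.linalg.norm(a-b)
E
python3 - <<'E'
from station import *
import pickle,cv2
print(get_obs())
for n in("scene","top"):
    c=capture(n);pickle.dump(c,open(n+'.pkl','wb'));print(n,c['intrinsics'],c['k1'],c['R'],c['t'])
    cv2.imwrite(f'pics/{n}0.png',cv2.resize(c['img'][:,:,::-1],(800,600),interpolation=cv2.INTER_CUBIC))
E
```

```text
pics
{'time_s': 0.0, 'joint_pos': array([-1.20969466e+00,  9.18357176e-02,  1.23188563e+00, -3.19939383e-05,
        1.81977810e+00, -5.67257127e-02]), 'dq': array([ 1.66586609e-04,  1.02767742e-05,  3.30001017e-04,  1.02102994e-03,
       -1.04285523e-03,  9.00480164e-04]), 'joint_efforts': array([ 3.42911866e-03, -4.58723795e+01, -4.18033075e+01,  6.31349258e-05,
        1.15176229e-02,  2.13792896e-05]), 'tcp_pos': array([ 0.24334178, -0.54813475,  0.23016486]), 'eef_rot': array([-3.07144769e+00, -6.51155942e-01,  5.01927942e-04]), 'contact_force': array([-0.01909193,  0.08574009, -0.84685429]), 'ft_torque': array([-0.02241871, -0.0068831 ,  0.00667885]), 'finger_force': 0.0, 'gripper_width': 0.08544845039327646}
scene [[502.18264151   0.         276.95184936]
 [  0.         502.18264151 206.54240058]
 [  0.           0.           1.        ]] -0.11675623972483226 [[ 0.15216837 -0.98820237 -0.01734556]
 [-0.43138816 -0.05061686 -0.90074535]
 [ 0.88924071  0.14454762 -0.43400109]] [-0.11511134  0.30309009  0.76803268]
top [[458.8794537    0.         278.83280783]
 [  0.         458.8794537  204.64199198]
 [  0.           0.           1.        ]] -0.04619926891501059 [[-0.0185163  -0.99771569  0.06496579]
 [-0.98843309  0.00848437 -0.15142008]
 [ 0.15052299 -0.06701808 -0.9863323 ]] [0.00120573 0.62919091 1.17778802]
```

View pics/scene0.png

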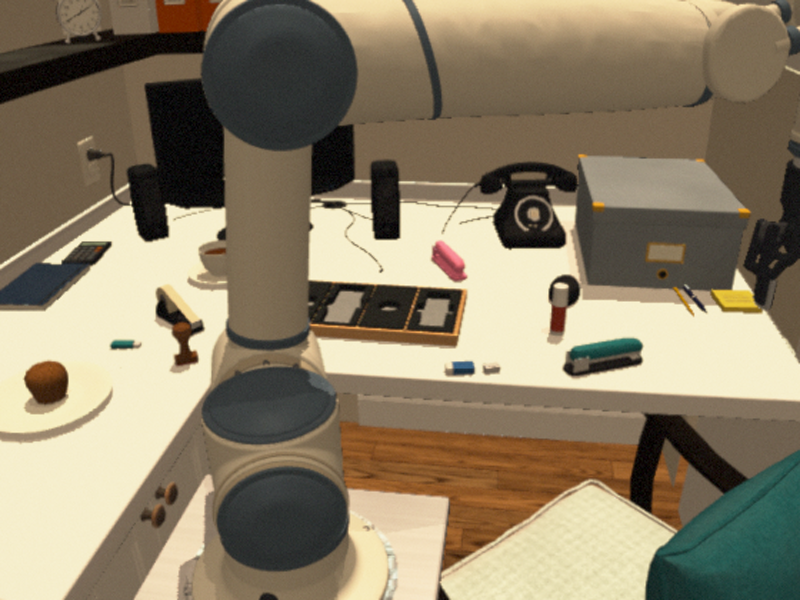

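View pics/top0.png

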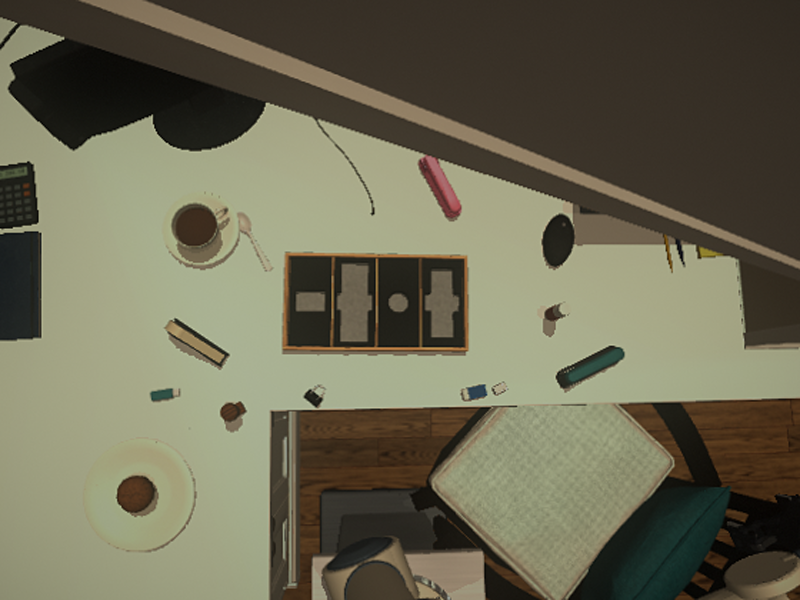

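Scene (800x600): stapler is at (603,355), glue at (558,310), tape at (180,308) and stamp at (185,345). Top view, left to right, the inserts are rectangle (310,300), wide (353,300), round (398,302) and narrow (442,303). The pink decoy is at (440,187). Next I'll segment and measure.

```bash
python3 - <<'E'
from h import *
c=load('top');s=load('scene')
def crop(c,x0,y0,w,h,W,H): return cv2.resize(c['img'][y0:y0+h,x0:x0+w,::-1],(W,H),interpolation=cv2.INTER_NEAREST)
A=np.hstack([crop(c,110,215,70,90,280,360)]+[crop(c,375,200,70,90,280,360)])
B=np.hstack([crop(s,70,185,80,80,240,240),crop(s,370,185,90,80,320,240)])
cv2.imwrite('pics/crops0.png',np.vstack([A,cv2.resize(B,(560,240))]))
def blobs(c,mask,roi,mn=30):
    m=np.zeros_like(mask,np.uint8);x,y,w,h=roi;m[y:y+h,x:x+w]=mask[y:y+h,x:x+w]
    n,l,st,ce=cv2.connectedComponentsWithStats(m);return [(st[i],ce[i],l==i) for i in range(1,n) if st[i][4]>=mn]
hsv=cv2.cvtColor(c['img'],cv2.COLOR_RGB2HSV)
# recess floors: bright inside organiser
roi=(200,180,126,64)
for st,ce,m in blobs(c,(hsv[...,2]>90)&(hsv[...,1]<90),roi,60):
    cn=cv2.findContours(m.astype(np.uint8),0,2)[0][0][:,0]
    P=np.array([onz(c,u,v,.010)[:2] for u,v in cn]);r=cv2.minAreaRect(P.astype(np.float32))
    print('floor',st,ce.round(1),onz(c,*ce,.010).round(4),np.round(r[0],4),np.round(r[1],4),round(r[2],1))
# organiser outline
m=(hsv[...,0]>5)&(hsv[...,0]<20)&(hsv[...,1]>100)
b=max(blobs(c,m,(190,170,145,85)),key=lambda b:b[0][4]);pts=np.argwhere(b[2])[:,::-1]
P=np.array([onz(c,u,v,.022)[:2] for u,v in pts]);print('org',cv2.minAreaRect(P.astype(np.float32)))
# stapler
m=(hsv[...,0]>75)&(hsv[...,0]<100)&(hsv[...,1]>100)
for st,ce,mm in blobs(c,m,(380,235,70,45)):
    P=np.array([onz(c,u,v,.04)[:2] for v,u in np.argwhere(mm)]);print('stapler top',ce,onz(c,*ce,.04),cv2.minAreaRect(P.astype(np.float32)))
E
```

```text
floor [ 236  185   24   54 1033] [247.4 211.9] [0.6155 0.0766 0.01  ] [0.6173 0.0764] [0.0629 0.1465] 89.3
floor [298 190  23  46 747] [308.7 212.7] [ 0.6118 -0.0922  0.01  ] [ 0.6128 -0.0931] [0.0612 0.1259] 88.6
floor [207 205  20  13 243] [216.8 211.1] [0.6186 0.16   0.01  ] [0.6189 0.1606] [0.0516 0.0331] 89.4
floor [272 206  13  12 125] [278.  211.5] [ 0.6158 -0.0074  0.01  ] [ 0.6159 -0.0073] [0.0331 0.0305] 89.4
org ((0.6168009042739868, 0.03379108011722565), (0.35054323077201843, 0.1862136572599411), 89.18218994140625)
stapler top [424.11111111 251.35555556] [ 0.49858592 -0.40103983  0.04      ] ((0.49854668974876404, -0.39951291680336), (0.015493418090045452, 0.05917303264141083), 20.455358505249023)
stapler top [408.83333333 259.13888889] [ 0.47840686 -0.35708498  0.04      ] ((0.4776996970176697, -0.3550565838813782), (0.011463586241006851, 0.036615654826164246), 32.77648162841797)
```

View pics/crops0.png

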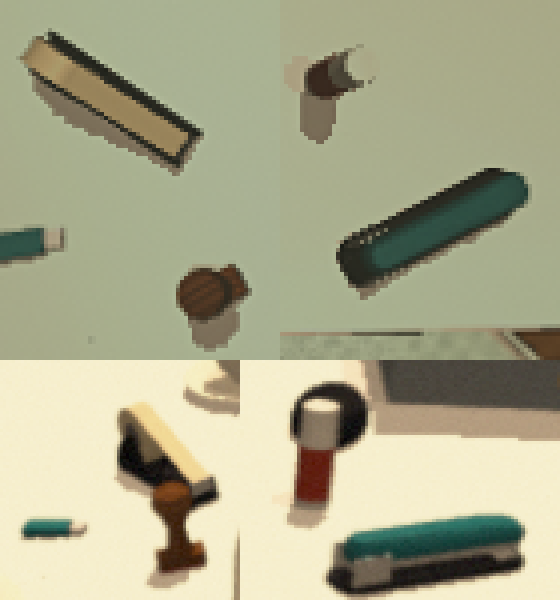

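The crop shows the roll end of the tape at upper left (+x,+y). The stapler's base edge faces the camera, the glue cap is at crop (358,67), and the stamp's knob is at (203,293) with its foot beside it. Now to triangulate from masks and picked corners.

```bash
python3 - <<'E'
from h import *
c=load('top');s=load('scene')
T1=lambda x,y:(110+x/4-.5,215+y/4-.5); T2=lambda x,y:(375+(x-280)/4-.5,200+y/4-.5)
S1=lambda x,y:(70+x/3-.5,185+(y-360)/3-.5); S2=lambda x,y:(370+(x-240)*90/320-.5,185+(y-360)/3-.5)
def show(n,P,Q): print(n,np.round(P,4),np.round(Q,4),'len',round(np.linalg.norm(P-Q),4),'yaw',round(np.degrees(np.arctan2(Q[1]-P[1],Q[0]-P[0])),1))
a,b,d=[onz(c,*T1(*p),0) for p in((50,33),(202,132),(178,166))]
show('tape side',b,a);show('tape end',b,d)
e,f,g=[onz(c,*T2(*p),0) for p in((338,240),(490,168),(350,288))]
show('stap side',e,f);show('stap end',e,g)
show('stap scene bottom',onz(s,*S2(335,592),0),onz(s,*S2(522,576),0))
show('stap teal axis z.04',onz(c,*T2(368,260),.04),onz(c,*T2(527,187),.04))
hs=lambda c:cv2.cvtColor(c['img'],cv2.COLOR_RGB2HSV)
def bl(m,r):
    x,y,w,h=r;k=np.zeros(m.shape,np.uint8);k[y:y+h,x:x+w]=m[y:y+h,x:x+w]
    n,l,st,ce=cv2.connectedComponentsWithStats(k);i=1+np.argmax(st[1:,4]);return st[i],ce[i],l==i
# glue: barrel bottom in scene at z=0, cap top tri
h=hs(s);m=((h[...,0]<8)|(h[...,0]>172))&(h[...,1]>120)
st,ce,mm=bl(m,(375,205,40,40));print('glue red scene',st,ce); 
p=(st[0]+st[2]/2-.5,st[1]+st[3]-.5)
print('near-bottom edge z0',onz(s,*p,0))
print('cap tri',tri(c,T2(362,64),s,S2(321,405)), 'on .09',onz(c,*T2(362,64),.09))
# stamp
h=hs(s);m=(h[...,0]<20)&(h[...,1]>110)&(h[...,2]<190)
st,ce,mm=bl(m,(112,220,35,40));print('stamp scene',st)
ys=np.where(mm)[0]; 
for r in range(st[1],st[1]+st[3]):
    xs=np.where(mm[r])[0];print(r,xs.min(),xs.max(),end='; ')
h=hs(c);m=(h[...,0]<20)&(h[...,1]>90)
st,ce,mm=bl(m,(150,278,28,22));print('\nstamp top',st)
for r in range(st[1],st[1]+st[3]):
    xs=np.where(mm[r])[0];print(r,xs.min(),xs.max(),end='; ')
print('\nknob tri',tri(c,T1(203,293),s,S1(173,497)),onz(c,*T1(203,293),.054))
ft=[onz(c,*T1(*p),.0) for p in((233,266),(250,288),(241,298))];print('foot',np.round(ft,4))
fs=[onz(s,*S1(*p),.0) for p in((158,571),(206,563))];show('foot scene',*fs)
E
```

```text
tape side [0.5221 0.3133 0.    ] [0.5904 0.4169 0.    ] len 0.1241 yaw 56.6
tape end [0.5221 0.3133 0.    ] [0.4994 0.3289 0.    ] len 0.0275 yaw 145.4
stap side [ 0.4796 -0.3146  0.    ] [ 0.5279 -0.4269  0.    ] len 0.1222 yaw -66.8
stap end [ 0.4796 -0.3146  0.    ] [ 0.4464 -0.3213  0.    ] len 0.0339 yaw -168.5
stap scene bottom [ 0.4511 -0.3191  0.    ] [ 0.4879 -0.4416  0.    ] len 0.1279 yaw -73.3
stap teal axis z.04 [ 0.4647 -0.3221  0.04  ] [ 0.5118 -0.4362  0.04  ] len 0.1234 yaw -67.6
glue red scene [386 214  10  18 139] [390.20143885 222.92805755]
near-bottom edge z0 [ 0.59426279 -0.31309363  0.        ]
cap tri (array([ 0.59144265, -0.3096123 ,  0.08946465]), np.float64(0.0008656352488206404)) on .09 [ 0.59133152 -0.30898147  0.09      ]
stamp scene [121 225  17  31 316]
225 123 131; 226 122 131; 227 121 132; 228 121 133; 229 121 133; 230 121 133; 231 121 134; 232 121 134; 233 121 133; 234 122 133; 235 123 132; 236 123 131; 237 124 131; 238 125 130; 239 126 130; 240 126 130; 241 127 130; 242 127 131; 243 127 131; 244 127 131; 245 127 132; 246 127 136; 247 126 137; 248 123 137; 249 123 137; 250 123 137; 251 123 137; 252 123 137; 253 123 136; 254 123 132; 255 124 127; 
stamp top [154 281  18  14 152]
281 167 167; 282 160 168; 283 157 169; 284 156 169; 285 155 170; 286 155 170; 287 155 171; 288 154 170; 289 154 168; 290 155 165; 291 155 164; 292 156 164; 293 157 163; 294 158 161; 
knob tri (array([0.41624727, 0.29947534, 0.05929139]), np.float64(0.00044419011895039843)) [0.41603557 0.30067778 0.054     ]
foot [[0.4323 0.2912 0.    ]
 [0.4175 0.2797 0.    ]
 [0.411  0.2856 0.    ]]
foot scene [0.4014 0.315  0.    ] [0.4184 0.2815 0.    ] len 0.0376 yaw -63.2
```

Heights and sizes check out: cap 0.0895 (0.090 given), tape edge 124 (125), stamp edge 37.6 (38) and inserts 84 apart. I'll hover over the glue stick first.

Request:
step_arm(series="0.232 0.159 -0.02 0 0 0 1;0.464 0.317 -0.04 0 0 0 1;0.464 0.317 -0.04 0 0 0 1;0.464 0.317 -0.04 0 0 0 1;0.464 0.317 -0.04 0 0 0 1;0.464 0.317 -0.04 0 0 0 1;0.464 0.317 -0.04 0 0 0 1;0.464 0.317 -0.04 0 0 0 1;0.464 0.317 -0.04 0 0 0 1;0.464 0.317 -0.04 0 0 0 1;0.232 0.159 -0.02 0 0 0 1;0 0 0 0 0 0 1")

```text
time_s: 1.6
tcp_pos: [0.5921, -0.3092, 0.2005]
eef_rot: [-3.072, -0.655, 0.002]
contact_force: [-0.2, -0.7, 0.4]
gripper_width: 0.0855
finger_force: 0.0
```

```bash
python3 - <<'E'
from h import *
from station import *
c=load('top');s=load('scene')
def box(cx,cy,yaw,L,W,z0,z1):
    u=np.array([np.cos(yaw),np.sin(yaw)]);n=np.array([-u[1],u[0]])
    q=[np.array([cx,cy])+a*u*L/2+b*n*W/2 for a,b in((1,1),(1,-1),(-1,-1),(-1,1))]
    return [np.array([[*p,z] for p in q]) for z in(z0,z1)]
D=np.radians
B=[box(.4894,-.3852,D(-67.3),.138,.036,0,.023),box(.5446,.3728,D(56.6),.125,.028,0,.02),box(.417,.301,D(-60),.038,.022,0,.013)]
for y,L,W in((.160,.056,.04),(.0762,.052,.154),(-.0922,.044,.134)): B.append(box(.6168+(y-.0338)*.016,y,D(90-1),L,W,.024,.010))
th=np.linspace(0,2*np.pi,24);C=lambda x,y,z,r:np.c_[x+r*np.cos(th),y+r*np.sin(th),0*th+z]
ims=[]
for cam in(c,s):
    im=cv2.resize(cam['img'][:,:,::-1],None,fx=4,fy=4,interpolation=cv2.INTER_NEAREST)
    for k in B+[[C(.5914,-.3096,0,.013),C(.5914,-.3096,.09,.013)],[C(.617,-.008,.024,.02)],[C(.4163,.3,.054,.0165)]]:
        for z,q in enumerate(k): cv2.polylines(im,[np.int32((proj(cam,q)+.5)*4)],True,((0,0,255),(255,0,255))[z%2],1)
    ims.append(im)
t,q=ims
r=lambda i,x0,y0,w,h:i[y0*4:(y0+h)*4,x0*4:(x0+w)*4]
top=np.hstack([r(t,110,215,65,90),r(t,375,200,65,90),r(t,200,180,70,90)])
bot=np.hstack([r(q,70,195,75,60),r(q,375,190,75,60),r(t,270,180,50,60)])
cv2.imwrite('pics/ov.png',np.vstack([top,bot]))
cv2.imwrite('pics/now.png',np.hstack([cv2.resize(capture(n)['img'][:,:,::-1],(400,300)) for n in('scene','top')]))
o=get_obs();print(o['tcp_pos'],o['eef_rot'],o['time_s'],-np.array(c['R']).T@c['t'],-np.array(s['R']).T@s['t'])
E
```

```text
[ 0.59080812 -0.31111     0.20138321] [ 3.07309170e+00  6.50693815e-01 -1.05637009e-03] 1.7 [0.44465126 0.07479777 1.25688417] [-0.53470014 -0.20942912  0.60433734]
```

View pics/ov.png

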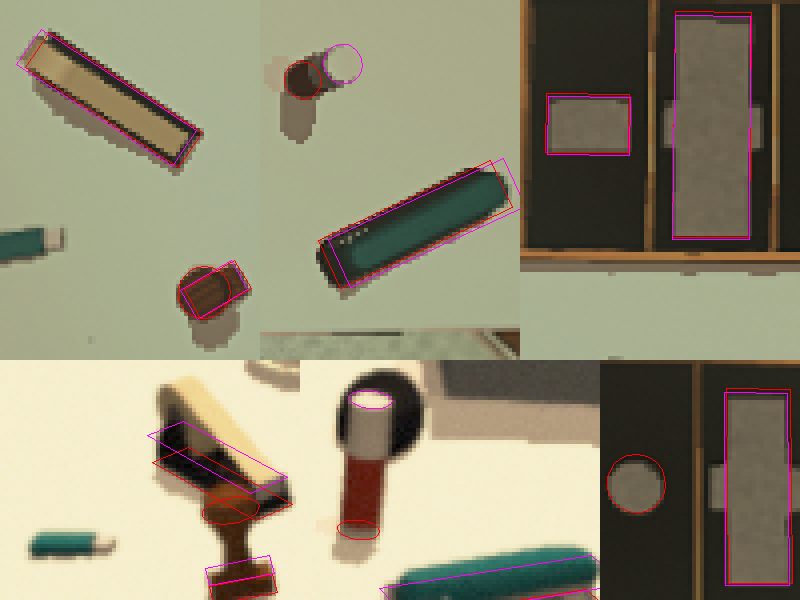

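View pics/now.png

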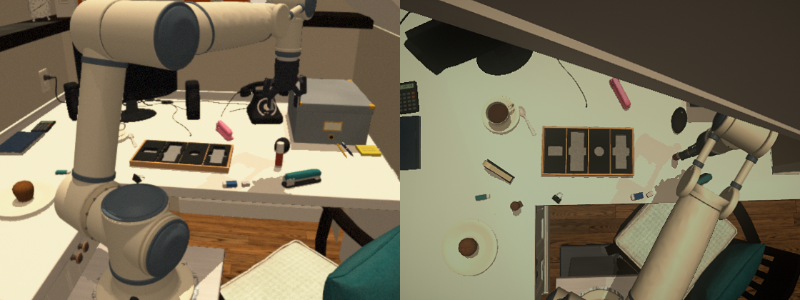

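The overlay agrees to about 2 mm: insert recesses, glue, tape and stamp all fit, and the stapler needs about 3 mm toward its near end. The shelf is behind the wrist, so that's clear. Next: grasp the glue.

Request:
step_arm(series="0 0 -0.3 0 0 0 1;0 0 -0.4 0 0 0 1;0 0 -0.4 0 0 0 1;0 0 -0.4 0 0 0 1;0 0 -0.4 0 0 0 1;0 0 -0.2 0 0 0 1;0 0 0 0 0 0 1;0 0 0 0 0 0 0;0 0 0 0 0 0 0;0 0 0 0 0 0 0;0 0 0 0 0 0 0;0 0 0 0 0 0 0;0 0 0 0 0 0 0;0 0 0 0 0 0 0")

```text
time_s: 3.45
tcp_pos: [0.5918, -0.3107, 0.0446]
eef_rot: [3.073, 0.651, 0.001]
contact_force: [-0.6, -0.1, 5.4]
gripper_width: 0.0248
finger_force: 58.6
```

Request:
step_arm(series="0 0 0.2 0 0 0 0;0 0 0.4 0 0 0 0;0 0 0.4 0 0 0 0;0 0 0.4 0 0 0 0;0.02 0.2 0 0 0 0 0;0.04 0.45 0 0 0 0 0;0.04 0.5 0 0 0 0 0;0.04 0.5 0 0 0 0 0;0.04 0.5 0 0 0 0 0;0.04 0.5 0 0 0 0 0;0.04 0.5 0 0 0 0 0;0.04 0.5 0 0 0 0 0;0.02 0.27 0 0 0 0 0;0.01 0.11 0 0 0 0 0;0 0 0 0 0 0 0;0 0 0 0 0 0 0")

```text
time_s: 5.45
tcp_pos: [0.6162, -0.0095, 0.1486]
eef_rot: [3.073, 0.649, -0.0]
contact_force: [-0.4, 0.6, -0.4]
gripper_width: 0.0248
finger_force: 58.8
```

```bash
python3 - <<'E'
from station import *
import cv2,numpy as np
ims=[capture(n)['img'][:,:,::-1] for n in('scene','top')]
cv2.imwrite('pics/g1.png',np.hstack([cv2.resize(ims[0][130:250,200:360],(400,300)),cv2.resize(ims[1][150:270,190:350],(400,300))]))
print([get_obs()[k] for k in('tcp_pos','eef_rot')])
E
```

```text
[array([ 0.61621204, -0.00943062,  0.14877339]), array([ 3.07352009e+00,  6.49287235e-01, -7.19132235e-05])]
```

View pics/g1.png

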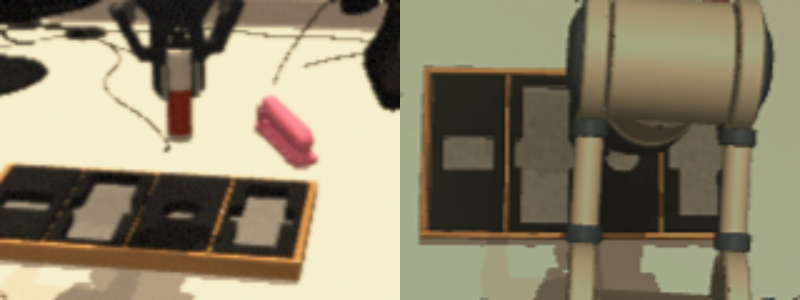

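The glue hangs upright at crop (180,95), above the round recess. Now lower it.

Request:
step_arm(series="0 0.01 -0.25 0 0 0 0;0 0 -0.4 0 0 0 0;0 0 -0.35 0 0 0 0;0 0 -0.15 0 0 0 0;0 0 -0.08 0 0 0 0;0 0 0 0 0 0 0;0 0 0 0 0 0 0")

```text
time_s: 6.42
tcp_pos: [0.6169, -0.0076, 0.0578]
eef_rot: [3.073, 0.651, 0.003]
contact_force: [0.6, 0.8, 0.8]
gripper_width: 0.0247
finger_force: 58.8
```

Request:
step_arm(series="0 0 -0.02 0 0 0 0;0 0 -0.02 0 0 0 0;0 0 0 0 0 0 0;0 0 0 0 0 0 0")

```text
time_s: 6.92
tcp_pos: [0.6166, -0.0076, 0.0546]
eef_rot: [3.073, 0.652, 0.002]
contact_force: [-0.4, -0.2, 5.6]
gripper_width: 0.0245
finger_force: 59.2
```

Contact at the expected height. Release, lift, and travel to the stapler while turning +88.6°.

Request:
step_arm(series="0 0 0 0 0 0 0.7;0 0 0 0 0 0 0.7;0 0 0 0 0 0 0.7;0 0 0 0 0 0 0.7;0 0 0.2 0 0 0 0.7;0 0 0.45 0 0 0 0.7;0 0 0.5 0 0 0 0.7;0 0 0.4 0 0 0 0.7")

```text
time_s: 7.92
tcp_pos: [0.6166, -0.0076, 0.1731]
eef_rot: [3.072, 0.651, 0.004]
contact_force: [0.6, 0.5, 1.0]
gripper_width: 0.0598
finger_force: 0.0
```

Request:
step_arm(series="-0.1 -0.2 0 0 0 0.5 1;-0.14 -0.41 0 0 0 0.88 1;-0.14 -0.41 0 0 0 0.88 1;-0.14 -0.41 0 0 0 0.88 1;-0.14 -0.41 0 0 0 0.88 1;-0.14 -0.41 0 0 0 0.88 1;-0.14 -0.41 0 0 0 0.88 1;-0.14 -0.41 0 0 0 0.88 1;-0.14 -0.41 0 0 0 0.88 1;-0.14 -0.41 0 0 0 0.88 1;-0.14 -0.41 0 0 0 0.88 1;-0.14 -0.41 0 0 0 0.88 1;-0.075 -0.29 0 0 0 0.89 1;0 0 0 0 0 0 1;0 0 0 0 0 0 1")

```text
time_s: 9.8
tcp_pos: [0.4879, -0.3821, 0.1705]
eef_rot: [1.747, 2.61, 0.001]
contact_force: [0.1, 0.6, -0.9]
gripper_width: 0.0854
finger_force: 0.0
```

```bash
python3 - <<'E'
from station import *
import cv2,numpy as np
ims=[capture(n)['img'][:,:,::-1] for n in('scene','top')]
cv2.imwrite('pics/g2.png',np.hstack([cv2.resize(ims[0][150:270,350:510],(400,300)),cv2.resize(ims[1][150:270,190:350],(400,300))]))
o=get_obs();print([o[k] for k in('tcp_pos','eef_rot')],2*np.degrees(np.arctan2(*o['eef_rot'][[1,0]]))-90)
E
```

```text
[array([ 0.48807001, -0.38174109,  0.17029033]), array([1.74534552e+00, 2.61150061e+00, 3.92080901e-04])] 22.487969839584522
```

View pics/g2.png

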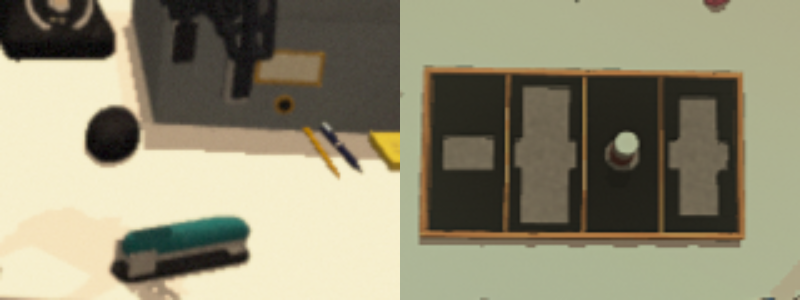

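The glue stands in the round recess. Now lower onto the stapler's arm.

Request:
step_arm(series="0 0 -0.25 0 0 0 1;0 0 -0.4 0 0 0 1;0 0 -0.4 0 0 0 1;0 0 -0.4 0 0 0 1;0 0 -0.35 0 0 0 1;0 0 -0.16 0 0 0 1;0 0 0 0 0 0 1;0 0 0 0 0 0 0;0 0 0 0 0 0 0;0 0 0 0 0 0 0;0 0 0 0 0 0 0;0 0 0 0 0 0 0;0 0 0 0 0 0 0;0 0 0 0 0 0 0")

```text
time_s: 11.65
tcp_pos: [0.4882, -0.383, 0.0241]
eef_rot: [1.744, 2.61, -0.0]
contact_force: [0.2, 0.7, 5.6]
gripper_width: 0.0226
finger_force: 59.5
```

Request:
step_arm(series="0 0 0.2 0 0 0 0;0 0 0.4 0 0 0 0;0 0 0.5 0 0 0 0;0 0 0.5 0 0 0 0;0 0 0.2 0 0 0 0;0.06 0.22 0 0 0 0.3 0;0.123 0.437 0 0 0 0.593 0;0.123 0.437 0 0 0 0.593 0;0.123 0.437 0 0 0 0.593 0;0.123 0.437 0 0 0 0.593 0;0.123 0.437 0 0 0 0.593 0;0.123 0.437 0 0 0 0.593 0;0.123 0.437 0 0 0 0.593 0;0.123 0.437 0 0 0 0.593 0;0.123 0.437 0 0 0 0.593 0;0.123 0.437 0 0 0 0.593 0")

```text
time_s: 13.65
tcp_pos: [0.5832, -0.0359, 0.1547]
eef_rot: [-0.474, -3.101, -0.0]
contact_force: [0.1, -0.6, -3.2]
gripper_width: 0.0223
finger_force: 59.1
```

Request:
step_arm(series="0.123 0.437 0 0 0 0.593 0;0.123 0.437 0 0 0 0.593 0;0.123 0.437 0 0 0 0.593 0;0.06 0.22 0 0 0 0.3 0;0 0 0 0 0 0 0;0 0 0 0 0 0 0")

```text
time_s: 14.4
tcp_pos: [0.6161, 0.0756, 0.1572]
eef_rot: [-0.03, -3.14, 0.001]
contact_force: [-0.4, 0.6, -2.3]
gripper_width: 0.0222
finger_force: 59.1
```

```bash
python3 - <<'E'
from station import *
import cv2,numpy as np,pickle
C=[capture(n) for n in('scene','top')];pickle.dump(C,open('st.pkl','wb'))
ims=[c['img'][:,:,::-1] for c in C]
cv2.imwrite('pics/g3.png',np.hstack([cv2.resize(ims[0][110:230,190:350],(400,300)),cv2.resize(ims[1][150:270,190:350],(400,300))]))
o=get_obs();print([o[k] for k in('tcp_pos','eef_rot')],2*np.degrees(np.arctan2(*o['eef_rot'][[1,0]]))-90)
E
```

```text
[array([0.61631641, 0.07529408, 0.15769427]), array([-3.11941459e-02, -3.14122842e+00,  6.40747741e-04])] -271.13792052951953
```

View pics/g3.png

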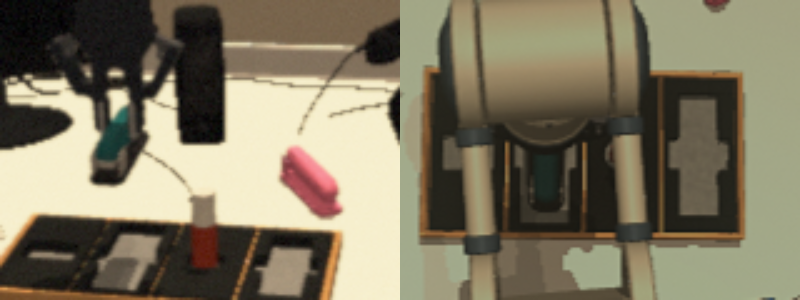

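The stapler is held level over the wide insert, with its near end at top-crop (545,210) and scene-crop (108,182). Check how it sits in the grip.

```bash
python3 - <<'E'
from h import *
s,c=load('st')
print(onz(c,247.5,233.5,.133),tri(c,(247.5,233.5),s,(190+110/2.5-.5,110+182/2.5-.5)))
x=c['img'][215:242,247].astype(int);print([list(a) for a in x])
# far tip of teal in scene
print(onz(s,190+125/2.5,110+108/2.5,.165))
E
```

```text
[0.54532422 0.07667187 0.133     ] (array([0.54588459, 0.07383379, 0.13532124]), np.float64(0.0058715976367157965))
[[np.int64(30), np.int64(41), np.int64(35)], [np.int64(29), np.int64(41), np.int64(34)], [np.int64(31), np.int64(42), np.int64(35)], [np.int64(30), np.int64(40), np.int64(33)], [np.int64(30), np.int64(41), np.int64(34)], [np.int64(29), np.int64(41), np.int64(34)], [np.int64(30), np.int64(41), np.int64(34)], [np.int64(28), np.int64(40), np.int64(33)], [np.int64(30), np.int64(41), np.int64(35)], [np.int64(30), np.int64(41), np.int64(34)], [np.int64(29), np.int64(41), np.int64(34)], [np.int64(28), np.int64(41), np.int64(33)], [np.int64(31), np.int64(42), np.int64(35)], [np.int64(29), np.int64(39), np.int64(33)], [np.int64(28), np.int64(36), np.int64(29)], [np.int64(25), np.int64(31), np.int64(25)], [np.int64(29), np.int64(27), np.int64(20)], [np.int64(27), np.int64(25), np.int64(18)], [np.int64(27), np.int64(25), np.int64(18)], [np.int64(30), np.int64(28), np.int64(21)], [np.int64(61), np.int64(56), np.int64(45)], [np.int64(64), np.int64(60), np.int64(48)], [np.int64(63), np.int64(58), np.int64(47)], [np.int64(66), np.int64(60), np.int64(48)], [np.int64(37), np.int64(34), np.int64(27)], [np.int64(28), np.int64(25), np.int64(19)], [np.int64(26), np.int64(25), np.int64(18)]]
[0.67031997 0.0811419  0.165     ]
```

Request:
step_arm(series="0.025 0.01 -0.25 0 0 0 0;0.025 0 -0.4 0 0 0 0;0 0 -0.4 0 0 0 0;0 0 -0.3 0 0 0 0;0 0 -0.14 0 0 0 0;0 0 -0.07 0 0 0 0;0 0 0 0 0 0 0;0 0 0 0 0 0 0")

```text
time_s: 15.5
tcp_pos: [0.6209, 0.0773, 0.042]
eef_rot: [0.028, 3.139, 0.0]
contact_force: [0.3, 1.1, -3.3]
gripper_width: 0.0225
finger_force: 59.1
```

Request:
step_arm(series="0 0 -0.04 0 0 0 0;0 0 -0.04 0 0 0 0;0 0 -0.03 0 0 0 0;0 0 0 0 0 0 0;0 0 0 0 0 0 0")

```text
time_s: 16.12
tcp_pos: [0.6203, 0.0772, 0.034]
eef_rot: [0.028, 3.141, -0.0]
contact_force: [-4.1, -0.3, 4.6]
gripper_width: 0.0226
finger_force: 60.0
```

Request:
step_arm(series="0 0 0 0 0 0 0.65;0 0 0 0 0 0 0.65;0 0 0 0 0 0 0.65;0 0 0 0 0 0 0.65;0 0 0.2 0 0 0 0.65;0 0 0.45 0 0 0 0.65;0 0 0.5 0 0 0 0.65;0 0 0.5 0 0 0 0.65;0 0 0.15 0 0 0 0.65")

```text
time_s: 17.25
tcp_pos: [0.6216, 0.0773, 0.1722]
eef_rot: [0.028, 3.135, 0.001]
contact_force: [-0.0, -0.9, -0.6]
gripper_width: 0.0554
finger_force: 0.0
```

Request:
step_arm(series="-0.04 0.19 0 0 0 0.33 1;-0.075 0.383 0 0 0 0.655 1;-0.075 0.383 0 0 0 0.655 1;-0.075 0.383 0 0 0 0.655 1;-0.075 0.383 0 0 0 0.655 1;-0.075 0.383 0 0 0 0.655 1;-0.075 0.383 0 0 0 0.655 1;-0.075 0.383 0 0 0 0.655 1;-0.075 0.383 0 0 0 0.655 1;-0.075 0.383 0 0 0 0.655 1;-0.075 0.383 0 0 0 0.655 1;-0.04 0.19 0 0 0 0.33 1;0 0 0 0 0 0 1;0 0 0 0 0 0 1")

```text
time_s: 19.0
tcp_pos: [0.5581, 0.3922, 0.167]
eef_rot: [1.488, -2.766, 0.001]
contact_force: [1.0, -0.3, 0.0]
gripper_width: 0.0853
finger_force: 0.0
```

```bash
python3 - <<'E'
from station import *
import cv2,numpy as np,pickle
C=[capture(n) for n in('scene','top')]
ims=[c['img'][:,:,::-1] for c in C]
cv2.imwrite('pics/g4.png',np.hstack([cv2.resize(ims[0][110:290,60:300],(400,300)),cv2.resize(ims[1][150:270,190:350],(400,300))]))
o=get_obs();print([o[k] for k in('tcp_pos','eef_rot')],2*np.degrees(np.arctan2(*o['eef_rot'][[1,0]]))-90)
E
```

```text
[array([0.55840516, 0.39197369, 0.16753803]), array([ 1.48812475e+00, -2.76669153e+00,  4.52477764e-04])] -213.4509099404165
```

View pics/g4.png

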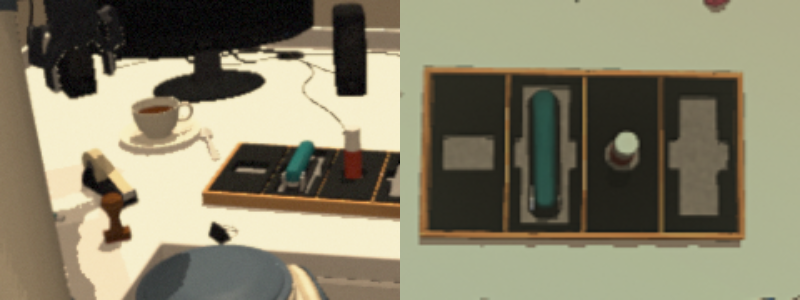

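The stapler sits within the wide recess and the glue is in place. Grasp the tape dispenser.

Request:
step_arm(series="0 0.005 -0.25 0 0 0 1;0 0 -0.4 0 0 0 1;0 0 -0.4 0 0 0 1;0 0 -0.4 0 0 0 1;0 0 -0.35 0 0 0 1;0 0 -0.15 0 0 0 1;0 0 -0.05 0 0 0 1;0 0 0 0 0 0 1;0 0 0 0 0 0 0;0 0 0 0 0 0 0;0 0 0 0 0 0 0;0 0 0 0 0 0 0;0 0 0 0 0 0 0;0 0 0 0 0 0 0;0 0 0 0 0 0 0")

```text
time_s: 20.98
tcp_pos: [0.5585, 0.3936, 0.0183]
eef_rot: [-1.49, 2.764, 0.0]
contact_force: [1.1, 0.7, 5.6]
gripper_width: 0.0265
finger_force: 60.3
```

Request:
step_arm(series="0 0 0.15 0 0 0 0;0 0 0.4 0 0 0 0;0 0 0.5 0 0 0 0;0 0 0.5 0 0 0 0;0 0 0.35 0 0 0 0;0 0 0.1 0 0 0 0;0.0357 -0.216 0 0 0 -0.24 0;0.0714 -0.4318 0 0 0 -0.48 0;0.0714 -0.4318 0 0 0 -0.48 0;0.0714 -0.4318 0 0 0 -0.48 0;0.0714 -0.4318 0 0 0 -0.48 0;0.0714 -0.4318 0 0 0 -0.48 0;0.0714 -0.4318 0 0 0 -0.48 0;0.0714 -0.4318 0 0 0 -0.48 0;0.0714 -0.4318 0 0 0 -0.48 0;0.0714 -0.4318 0 0 0 -0.48 0;0.0714 -0.4318 0 0 0 -0.48 0")

```text
time_s: 23.1
tcp_pos: [0.613, 0.0511, 0.1647]
eef_rot: [0.439, -3.106, -0.0]
contact_force: [0.4, 0.4, -2.5]
gripper_width: 0.0266
finger_force: 59.6
```

Request:
step_arm(series="0.0714 -0.4318 0 0 0 -0.48 0;0.0714 -0.4318 0 0 0 -0.48 0;0.0714 -0.4318 0 0 0 -0.48 0;0.0714 -0.4318 0 0 0 -0.48 0;0.0357 -0.216 0 0 0 -0.24 0;0 0 0 0 0 0 0;0 0 0 0 0 0 0")

```text
time_s: 23.98
tcp_pos: [0.638, -0.0914, 0.167]
eef_rot: [-0.024, -3.141, -0.001]
contact_force: [-0.4, 1.0, -3.3]
gripper_width: 0.0266
finger_force: 59.5
```

```bash
python3 - <<'E'
from station import *
import cv2,numpy as np,pickle
C=[capture(n) for n in('scene','top')];pickle.dump(C,open('tp.pkl','wb'))
ims=[c['img'][:,:,::-1] for c in C]
cv2.imwrite('pics/g5.png',np.hstack([cv2.resize(ims[0][110:230,220:380],(400,300)),cv2.resize(ims[1][150:270,230:390],(400,300))]))
o=get_obs();print([o[k] for k in('tcp_pos','eef_rot')],2*np.degrees(np.arctan2(*o['eef_rot'][[1,0]]))-90)
E
```

```text
[array([ 0.63825366, -0.09115002,  0.16751289]), array([-2.31453504e-02, -3.14142254e+00, -6.17387991e-04])] -270.84427158586436
```

View pics/g5.png

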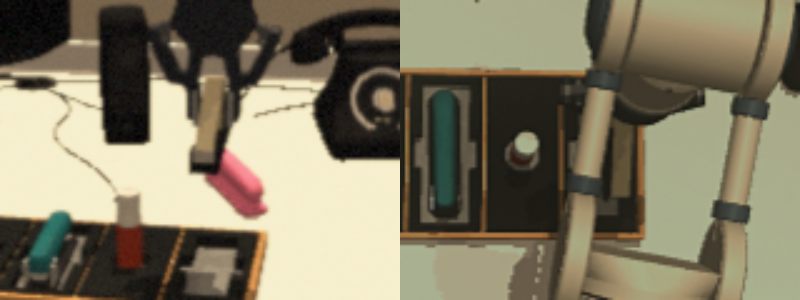

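```bash
python3 - <<'E'
from h import *
s,c=load('tp')
for p in((190,166),(221,173)): print(onz(s,220+p[0]/2.5-.5,110+p[1]/2.5-.5,.149))
for col in(316,319): print(col,[tuple(int(q) for q in c['img'][r,col]) for r in range(222,236)])
print([ (r,np.round(onz(c,318,r-.5,z),4)[:2]) for r in(229,230,231,232,233) for z in(.149,.169)])
print(proj(s,[[.5515,-.092+.014,.149],[.5515,-.092-.014,.149]]),proj(c,[[.5515,-.092,.149]]))
sc=s['img'][110:200,280:330];cv2.imwrite('pics/g6.png',np.hstack([cv2.resize(sc[...,::-1],(400,600),interpolation=0)[:,:],cv2.resize(c['img'][185:245,295:335,::-1],(400,600),interpolation=0)]))
E
```

```text
[ 0.57016201 -0.07615885  0.149     ]
[ 0.55615183 -0.10726017  0.149     ]
316 [(97, 83, 56), (98, 84, 57), (98, 83, 57), (97, 83, 56), (97, 84, 56), (99, 85, 57), (80, 71, 51), (51, 48, 38), (61, 57, 46), (64, 58, 47), (63, 59, 47), (61, 56, 45), (61, 56, 45), (64, 60, 48)]
319 [(97, 83, 57), (96, 82, 55), (97, 83, 57), (97, 83, 56), (97, 83, 56), (99, 84, 57), (80, 71, 51), (36, 33, 24), (29, 29, 21), (32, 31, 24), (32, 31, 22), (33, 31, 23), (32, 31, 24), (33, 31, 23)]
[(229, array([ 0.5539, -0.0953])), (229, array([ 0.552 , -0.0922])), (230, array([ 0.5515, -0.0952])), (230, array([ 0.5496, -0.0921])), (231, array([ 0.549 , -0.0951])), (231, array([ 0.5472, -0.0921])), (232, array([ 0.5466, -0.0951])), (232, array([ 0.5448, -0.092 ])), (233, array([ 0.5441, -0.095 ])), (233, array([ 0.5423, -0.0919]))]
[[295.3329734  178.91714557]
 [307.17339935 179.43280037]] [[316.69928171 229.51175742]]
```

View pics/g6.png

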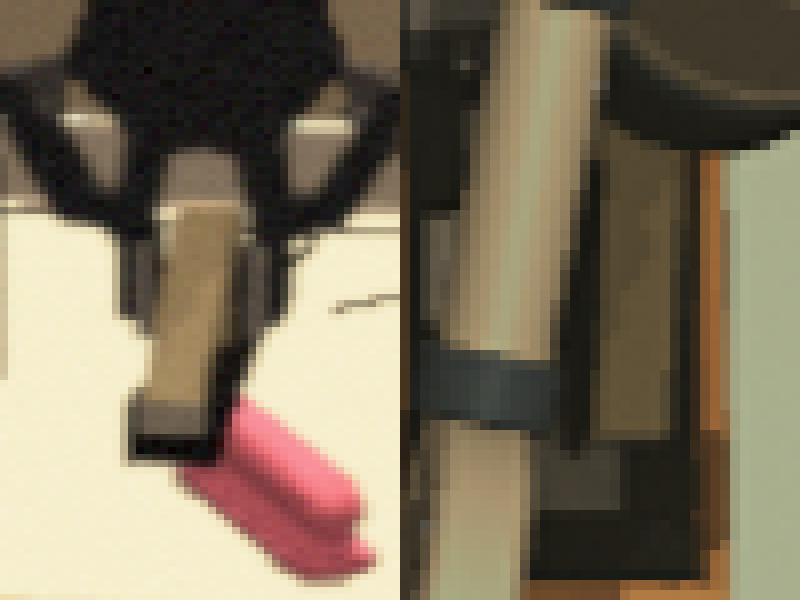

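The tape's near end in the image is within 1 px of where it was predicted, so it is centred to about 1 mm. Lower it.

Request:
step_arm(series="0 -0.01 -0.25 0 0 0 0;0 0 -0.4 0 0 0 0;0 0 -0.4 0 0 0 0;0 0 -0.4 0 0 0 0;0 0 -0.2 0 0 0 0;0 0 -0.08 0 0 0 0;0 0 0 0 0 0 0;0 0 0 0 0 0 0")

```text
time_s: 25.08
tcp_pos: [0.6392, -0.0933, 0.0395]
eef_rot: [0.026, 3.139, -0.001]
contact_force: [0.2, 0.3, -2.9]
gripper_width: 0.0264
finger_force: 59.5
```

Request:
step_arm(series="0 0 -0.05 0 0 0 0;0 0 -0.05 0 0 0 0;0 0 -0.03 0 0 0 0;0 0 0 0 0 0 0;0 0 0 0 0 0 0")

```text
time_s: 25.7
tcp_pos: [0.6383, -0.0932, 0.0283]
eef_rot: [0.026, 3.141, -0.0]
contact_force: [-2.0, -0.5, 0.3]
gripper_width: 0.0268
finger_force: 59.9
```

Request:
step_arm(series="0 0 -0.015 0 0 0 0;0 0 0 0 0 0 0;0 0 0 0 0 0 0.65;0 0 0 0 0 0 0.65;0 0 0 0 0 0 0.65;0 0 0 0 0 0 0.65;0 0 0.2 0 0 0 0.65;0 0 0.45 0 0 0 0.65;0 0 0.5 0 0 0 0.65;0 0 0.5 0 0 0 0.65;0 0 0.2 0 0 0 0.65")

```text
time_s: 27.08
tcp_pos: [0.6395, -0.0934, 0.1702]
eef_rot: [0.026, 3.136, -0.002]
contact_force: [-0.3, -0.1, 0.3]
gripper_width: 0.0556
finger_force: 0.0
```

Request:
step_arm(series="-0.114 0.202 0 0 0 0.15 1;-0.2275 0.4038 0 0 0 0.298 1;-0.2275 0.4038 0 0 0 0.298 1;-0.2275 0.4038 0 0 0 0.298 1;-0.2275 0.4038 0 0 0 0.298 1;-0.2275 0.4038 0 0 0 0.298 1;-0.2275 0.4038 0 0 0 0.298 1;-0.2275 0.4038 0 0 0 0.298 1;-0.2275 0.4038 0 0 0 0.298 1;-0.2275 0.4038 0 0 0 0.298 1;-0.2275 0.4038 0 0 0 0.298 1;-0.2275 0.4038 0 0 0 0.298 1;-0.2275 0.4038 0 0 0 0.298 1;-0.114 0.202 0 0 0 0.15 1;0 0 0 0 0 0 1;0 0 0 0 0 0 1")

```text
time_s: 29.08
tcp_pos: [0.4167, 0.2998, 0.1651]
eef_rot: [0.813, -3.034, 0.001]
contact_force: [0.1, 0.1, 0.7]
gripper_width: 0.0855
finger_force: 0.0
```

```bash
python3 - <<'E'
from station import *
import cv2,numpy as np,pickle
C=[capture(n) for n in('scene','top')]
ims=[c['img'][:,:,::-1] for c in C]
cv2.imwrite('pics/g7.png',np.hstack([cv2.resize(ims[0][110:290,60:300],(400,300)),cv2.resize(ims[1][150:270,190:350],(400,300))]))
o=get_obs();print([o[k] for k in('tcp_pos','eef_rot','gripper_width')],2*np.degrees(np.arctan2(*o['eef_rot'][[1,0]]))-90)
E
```

```text
[array([0.4169965 , 0.29965063, 0.16547464]), array([ 8.12064332e-01, -3.03466302e+00,  6.41242990e-04]), 0.0855616167269272] -240.03774229421697
```

View pics/g7.png

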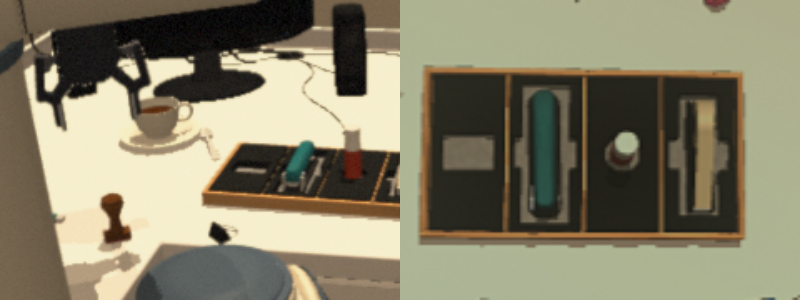

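Stapler, glue and tape all sit inside their recesses. Grasp the stamp's knob.

Request:
step_arm(series="0 0.005 -0.25 0 0 0 1;0 0 -0.4 0 0 0 1;0 0 -0.4 0 0 0 1;0 0 -0.4 0 0 0 1;0 0 -0.2 0 0 0 1;0 0 -0.08 0 0 0 1;0 0 0 0 0 0 1;0 0 0 0 0 0 0;0 0 0 0 0 0 0;0 0 0 0 0 0 0;0 0 0 0 0 0 0;0 0 0 0 0 0 0;0 0 0 0 0 0 0;0 0 0 0 0 0 0")

```text
time_s: 30.92
tcp_pos: [0.4168, 0.3013, 0.0368]
eef_rot: [-0.814, 3.033, 0.001]
contact_force: [-0.7, 0.1, 4.8]
gripper_width: 0.0295
finger_force: 58.9
```

Request:
step_arm(series="0 0 0.1 0 0 0 0;0 0 0.3 0 0 0 0;0 0 0.45 0 0 0 0;0 0 0.45 0 0 0 0;0 0 0.3 0 0 0 0;0.1683 -0.1178 0 0 0 -0.242 0;0.3366 -0.2355 0 0 0 -0.484 0;0.3366 -0.2355 0 0 0 -0.484 0;0.3366 -0.2355 0 0 0 -0.484 0;0.3366 -0.2355 0 0 0 -0.484 0;0.3366 -0.2355 0 0 0 -0.484 0;0.3366 -0.2355 0 0 0 -0.484 0;0.3366 -0.2355 0 0 0 -0.484 0;0.1683 -0.1178 0 0 0 -0.242 0;0 0 0 0 0 0 0;0 0 0 0 0 0 0")

```text
time_s: 32.92
tcp_pos: [0.6178, 0.1601, 0.1555]
eef_rot: [-0.023, -3.141, -0.0]
contact_force: [-0.2, -0.0, 0.5]
gripper_width: 0.029
finger_force: 59.2
```

```bash
python3 - <<'E'
from station import *
from h import proj
import cv2,numpy as np,pickle
C=[capture(n) for n in('scene','top')]
o=get_obs();print([o[k] for k in('tcp_pos','eef_rot','gripper_width')],2*np.degrees(np.arctan2(*o['eef_rot'][[1,0]]))-90)
x,y,z=o['tcp_pos'];z0=z-.0368
print(proj(C[0],[[x-.011,y+.019,z0],[x-.011,y-.019,z0],[x,y,z0+.072]]))
ims=[c['img'][:,:,::-1] for c in C]
cv2.imwrite('pics/g8.png',np.hstack([cv2.resize(ims[0][110:230,190:350],(400,300)),cv2.resize(ims[0][130:190,190:270],(400,300),interpolation=0)]))
E
```

```text
[array([0.61782538, 0.16039584, 0.15605803]), array([-2.28145408e-02, -3.14150421e+00, -3.88071213e-04]), 0.029349629531728528] -270.8321834589957
[[198.02843965 177.182802  ]
 [212.35163485 177.78252635]
 [204.2013545  149.33993755]]
```

View pics/g8.png

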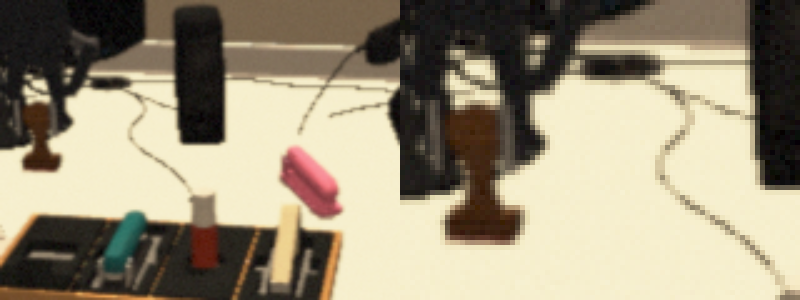

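The stamp hangs upright, with its foot spanning scene px 199–214 at row 178, within about 2 mm of the prediction. Lower it.

Request:
step_arm(series="0.03 0.01 -0.25 0 0 0 0;0 0 -0.4 0 0 0 0;0 0 -0.4 0 0 0 0;0 0 -0.23 0 0 0 0;0 0 -0.1 0 0 0 0;0 0 0 0 0 0 0;0 0 0 0 0 0 0")

```text
time_s: 33.9
tcp_pos: [0.6215, 0.1606, 0.0539]
eef_rot: [0.025, 3.139, 0.001]
contact_force: [0.0, -0.4, -0.0]
gripper_width: 0.029
finger_force: 59.2
```

Request:
step_arm(series="0 0 -0.03 0 0 0 0;0 0 -0.03 0 0 0 0;0 0 -0.015 0 0 0 0;0 0 0 0 0 0 0;0 0 0 0 0 0 0")

```text
time_s: 34.52
tcp_pos: [0.6208, 0.1604, 0.0469]
eef_rot: [0.025, 3.141, 0.0]
contact_force: [-0.9, 0.8, 1.3]
gripper_width: 0.0293
finger_force: 59.3
```

Request:
step_arm(series="0 0 -0.012 0 0 0 0;0 0 0 0 0 0 0;0 0 0 0 0 0 0.65;0 0 0 0 0 0 0.65;0 0 0 0 0 0 0.65;0 0 0 0 0 0 0.65;0 0 0.2 0 0 0 0.65;0 0 0.45 0 0 0 0.65;0 0 0.5 0 0 0 0.65;0 0 0.5 0 0 0 0.65;-0.2 0.2 0.3 0 0 0 0.65;-0.4 0.4 0 0 0 0 0.65;-0.4 0.5 0 0 0 0 0.65;-0.4 0.5 0 0 0 0 0.65;-0.2 0.5 0 0 0 0 0.65;-0.1 0.4 0 0 0 0 0.65;0 0.1 0 0 0 0 0.65;0 0 0 0 0 0 0.65")

```text
time_s: 36.78
tcp_pos: [0.4926, 0.3556, 0.192]
eef_rot: [-0.024, -3.141, 0.001]
contact_force: [0.4, -0.2, 0.4]
gripper_width: 0.0554
finger_force: 0.0
```

```bash
python3 - <<'E'
from station import *
from h import *
C=[capture(n) for n in('scene','top')];pickle.dump(C,open('fin.pkl','wb'))
ims=[cv2.resize(c['img'][:,:,::-1],None,fx=5,fy=5,interpolation=0) for c in C]
D=[(.4,.0762,0,0,0)]
def rect(x,y,L,W,z,yaw=-.017):
    u=np.array([np.cos(yaw),np.sin(yaw)]);n=np.array([-u[1],u[0]]);return np.array([[*(np.array([x,y])+a*u*L/2+b*n*W/2),z] for a,b in((1,1),(1,-1),(-1,-1),(-1,1))])
th=np.linspace(0,6.283,24)
Q=[rect(.6175,.0762,.138,.036,.01),rect(.6148,-.0922,.125,.028,.01),rect(.6188,.160,.022,.038,.01)]+[np.c_[x+r*np.cos(th),y+r*np.sin(th),0*th+z] for x,y,r,z in((.6161,-.008,.013,.1),(.6188,.16,.0165,.064))]
for c,i in zip(C,ims):
    for q in Q: cv2.polylines(i,[np.int32((proj(c,q)+.5)*5)],True,(0,0,255),1)
cv2.imwrite('pics/fin.png',np.hstack([ims[0][155*5:245*5,190*5:340*5][:, :],])[:450,:750])
cv2.imwrite('pics/fint.png',ims[1][175*5:250*5,195*5:335*5])
o=get_obs();print([o[k] for k in('tcp_pos','time_s','gripper_width')])
E
```

```text
[array([0.49331392, 0.35457916, 0.19206581]), 36.875, 0.05578758510662095]
```

View pics/fin.png

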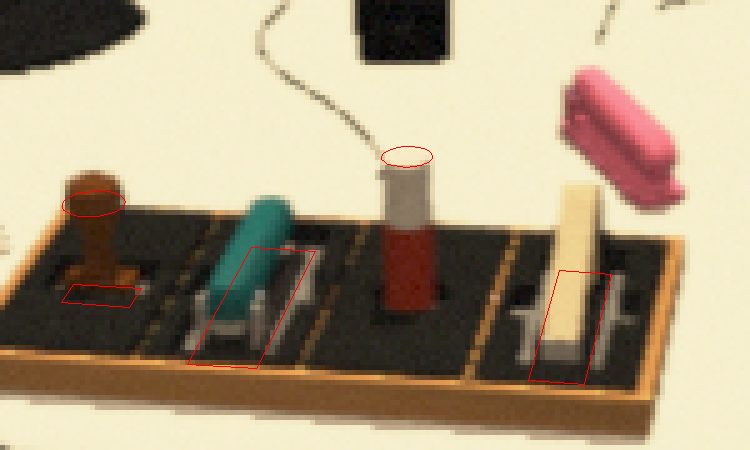

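View pics/fint.png

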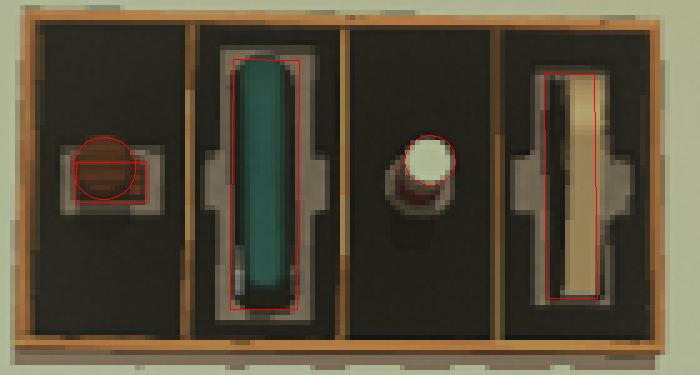

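Both views show all four tools upright and within about 2–3 mm of their predicted resting outlines: stamp at (105,170), stapler at (265,185), glue at (430,160) and tape at (572,185) in the top crop. The arm is clear, so I'll hand it in.

```bash
python3 -c "
from station import *
print(finish_job())"
```

```text
the job is handed in; nothing more can be done
None
```

The stapler, tape dispenser, rubber stamp and glue stick are each standing in their own recess and released, and the job is handed in at about 37 s; the final pictures put each within about 3 mm of centre, but no verdict was returned.

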